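Dock the detergent doser and dial dose four

ROBOT

A 7-joint arm with a two-finger parallel gripper is mounted at the origin on the work surface. World frame = base frame: x ahead of the robot, y to its left, z up, the work surface at z = 0. Lengths are in m, angles in rad, forces in N, time in s.
With the tool pointing down it reaches from about 0.375 to 0.925 m from the base axis. Payload 3.1 kg.
Tool frame: the origin (TCP) lies between the finger pads; the fingertips stand 19 mm ahead of it and the grasp point (between the pads) is the TCP; z points along the fingers, y is the line along which they close (so a half turn about z gives the same grasp; the last joint's range is limited). The gripper opens to 85 mm and grips with 20 to 120 N. Pads are 22 mm wide; open, the fingers measure 114 mm over their backs; the gripper's body (76 mm by 85 mm) begins 54 mm behind the grasp point. The pads swing forward as they close: fully open they stand 13 mm farther back than shut.
Start: joints at [1.103, 0.383, 0.044, 1.598, -0.018, 1.161, -0.05], TCP at [0.235, -0.606, 0.211] pointing down, gripper open.
Joint ranges: [-2.61, 2.61], [-0.41, 2.15], [-1.48, 1.57], [0, 2.5], [-1.57, 4.71], [0.05, 1.97], [-2.85, 2.85]. Speed limits (rad/s): [2.79, 2.79, 3.14, 3.14, 3.14, 3.14, 3.14].

INTERFACE

Orientations are given as a unit quaternion [x, y, z, w].
In Python, from bench import move_ptp, movel, move_j, move_gripper, pause, inverse_kinematics, read_camera, camera_params, MotionError, sign_off, look_for, tip_of, read_time_s, read_qpos, read_joint_vel, read_effort, read_eef_pos, read_tcp_rot, read_ft_force, read_ft_torque, read_finger_gap, read_grasp_force gives the robot as it stands. Calls block until the motion is done:
- move_ptp(position, orientation): joint-space move of the TCP to a pose.
- movel(position, orientation=None, speed=0.15): straight line of the TCP; orientation=None keeps the orientation; speed is the mean speed in m/s.
- move_j(angles): joint-space move.
- move_gripper(opening, effort=None): finger opening in m; effort is the grip in N (None keeps the last); returns when the fingers have stopped.
- pause(seconds).
- inverse_kinematics(position, orientation): joint angles nearest the present ones, or None.
- read_camera(name): name is "scene" or "top"; returns the picture (480x640x3 uint8, red, green, blue); there is no depth.
- camera_params(name): a dict with "K" (3x3 intrinsics, pixels), "camera_from_world" (4x4, takes a point from world to camera coordinates). Camera axes: x right, y down, z forward; pixel columns grow to the right and rows downward; lengths in m; the calibration is good to about 2 mm. A picture is of the moment at which its call begins. camera_params takes no time and is no camera call.
A pose or a line that the arm cannot do raises MotionError and nothing moves.
- sign_off(): hands the job in; it is judged then, once.
Trained networks look in the newest picture that a camera, given by its name, has taken for a name from the list of things; names that differ only in an ending like _2 or _b are one class to them, and where a whole thing is asked for, a point or a joint stands for the part that bears it (a point fixed in the world has none). Each returns a list of dicts, best first, with "confidence" (0 to 1); they miss things now and then, are a little off and sometimes report something else, mostly with a low value. They report only what shows in the picture. A call takes as long as a camera call. They do not tell look-alikes from the thing itself.
- look_for(camera, name): "at" ([column, row] in pixels, amid what is visible of it).
- tip_of(camera, name): "at" ([column, row] in pixels: a listed point, or the origin of a listed thing).
Readings, each from a call of its own:
- read_time_s(): time.
- read_qpos(): joint angles.
- read_joint_vel(): joint speeds.
- read_effort(): joint torques, N m.
- read_eef_pos(): TCP position.
- read_tcp_rot(): TCP orientation.
- read_ft_force(): force on the tool from outside, world axes, zero at the start.
- read_ft_torque(): the same for the moment, N m.
- read_finger_gap(): finger opening in m.
- read_grasp_force(): force on a finger pad.
Only numpy, scipy, OpenCV 4.12 (cv2) and the standard library are available. Lean on these libraries where they do the work, as an engineer would, in place of code of your own. Each camera call takes 0.05 s, during which the arm holds its last target. There are 200 camera calls.

TASK

Pick the white detergent doser up by the sides of its body, not by its dosing dial, and set it down fully home on the blue dock so that the dock's three studs come up through the three holes in its base. Let go of it there, and only then take hold of the round dial on top and turn it until the red pointer has clicked in at dose 4 (the four green dots), then let go. Do not knock over or shift the things standing around.

Things in the scene. Friction and masses are not known exactly. Their poses are not given: they have to be found in the camera images.
- doser: Detergent doser, loose upright canister, about 0.55 to 0.8 kg. Origin: centre of its base's underside; z up. Base: grey square plate 124 x 124 x 12 mm with three 12 mm through holes at x,y (mm) = (36,47), (36,-47), (-36,47) in its own axes, none at the fourth corner: it fits the dock one way only. On it a white box body, and the blue dial on top.
- doser_grip (a point): Point inside the doser's white body, on its z axis, 100 mm above its underside. The body is 100 mm along the doser's x and 66 mm along its y, from 12 to 120 mm height; black grip patches on the two flat sides facing +y and -y (heights 77 to 107 mm) show where to grip it, across y.
- doser_scale (a point): Middle of the printed scale on the body's flat top (120 mm above the underside), 28 mm from the dial's axis towards the doser's +x. Groups of one to six dots, 25.7 degrees apart about the dial's axis: dose 1 at +64.3 degrees from +x towards +y, dose 6 at -64.3; dose 4 (green dots, all others black) at -12.9.
- collar: The dial's blue knurled collar, 40 mm in diameter, from 122 to 146 mm above the doser's underside, turning about the doser's z axis; origin on its axis at 120 mm. A red stripe over its top and side is the pointer. Any grip across its diameter turns it; fingertips must stay above the body's flat top at 120 mm.
- dial_grip (a point): Point on the dial's axis, at the middle of the collar's height, 134 mm above the doser's underside.
- dial (a joint): Angle of the dial in rad: 0 at dose 1, growing clockwise seen from above, 0.449 (25.7 degrees) per dose; dose 4 is 1.346 and the end stop at dose 6 is 2.244. It clicks (about 0.08 N m) and when let go springs to the nearest dose. It stands at dose 1, 2 or 3 at the start.
- dock: Dock, a fixed blue plate 150 x 150 x 10 mm lying on the counter. Origin: centre of its underside. Three upright steel studs of 9 mm diameter stand 18 mm above the plate (the upper 6 mm tapered) at x,y (mm) = (36,47), (36,-47), (-36,47) in its own axes; a flat white square marks the corner without a stud. The doser sits right when its axes match the dock's and its base lies flat on the plate.
- dock_seat (a point): Centre of the dock plate's upper face, 10 mm above the counter; axes as the dock's. The doser's origin comes to lie here.
- softener: Bystander: white bottle with green cap, 68 mm in diameter, 190 mm tall, loose; origin at the centre of its underside.
- scoop_cup: Bystander: blue cup, 72 mm in diameter, 70 mm tall, loose; origin at the centre of its underside.
- stain_jar: Bystander: orange jar, 72 mm in diameter, 85 mm tall, loose; origin at the centre of its underside.
- scrub_brush: Bystander: scrubbing brush lying flat, loose; origin below its middle.
There are look-alikes about, which are no part of the job. Several things look just like the dock: the one meant starts farthest from the robot's base.

How it is judged:
On the way, in this order (a step that is already met when the one before it is completed fails the run):
1. the doser sits fully home on the dock, over all three studs, and has been let go (horizontal distance between doser and dock_seat below 0.004 m and z of doser in the frame of dock_seat between -0.003 and 0.003 m and angle between doser's own z axis and vertical below 0.04 rad and angle between the x axis of doser and the x axis of dock_seat, either way round below 0.06 rad and contact force between the fingers and doser below 0.2 N), for 0.2 s.
2. the dial stands at dose 4 (horizontal distance between doser and dock_seat below 0.004 m and z of doser in the frame of dock_seat between -0.003 and 0.003 m and angle between doser's own z axis and vertical below 0.04 rad and angle between the x axis of doser and the x axis of dock_seat, either way round below 0.06 rad and value of joint dial between 1.24 and 1.45 rad), for 0.2 s.
At the end, for the whole second after the job is handed in: The doser sits at rest on the dock, its base flat on the plate (within 3 mm of height and 4 mm sideways, 0.06 rad of yaw), the fingers off it, and the dial at rest in the dose 4 click (1.24 to 1.45 rad) (all of step 2 and contact force between the fingers and doser below 0.2 N and linear speed of doser below 0.01 m/s and velocity of joint dial between -0.05 and 0.05 rad/s); the robot touches nothing.
It fails at once if the dial is held or pushed while the doser is not on the dock (contact force between the fingers and collar above 1 N and (horizontal distance between doser and dock_seat above 0.008 m or z of doser in the frame of dock_seat above 0.008 m)).
It fails at once if the doser is tipped over (angle between doser's own z axis and vertical above 0.6 rad).
It fails at once if a bystander is shifted by more than 30 mm or knocked over (distance of any of softener, scoop_cup, stain_jar, scrub_brush from where it was at the start of the episode above 0.03 m or angle between any of softener, scoop_cup, stain_jar, scrub_brush's own z axis and vertical above 0.5 rad).
It also fails if it takes over 50 s, if anything falls off the work surface, if the arm or the gripper's body presses on something with over 40 N, if the wrist force passes 120 N, or if a joint passes its speed limit or range.

## Working session

There is one attempt and no reset: what is moved stays moved. The work goes in short steps, each a Python script; the robot and the scene stay as the last script left them, time stands still between calls to the robot, and variables do not carry over. Pictures are saved under pics/ and viewed, at most 10 in all, crops included, and the job is handed in when it is done.

```bash
mkdir -p pics; cat > h.py <<'E'
from bench import *
import numpy as np, cv2
def save(cam,fn):
    im=read_camera(cam); cv2.imwrite('pics/'+fn,cv2.cvtColor(im,cv2.COLOR_RGB2BGR)); return im
def ray(cam,px,z):
    P=camera_params(cam);K=np.array(P['K']);T=np.array(P['camera_from_world']);R,t=T[:3,:3],T[:3,3]
    d=R.T@np.linalg.solve(K,[px[0],px[1],1]);c=-R.T@t
    return c+d*(z-c[2])/d[2]
def proj(cam,X):
    P=camera_params(cam);K=np.array(P['K']);T=np.array(P['camera_from_world'])
    p=K@(T[:3,:3]@np.asarray(X)+T[:3,3]);return p[:2]/p[2]
E
python3 - <<'E'
from h import *
for c in('top','scene'):
    save(c,c+'0.png')
    P=camera_params(c);T=np.array(P['camera_from_world']);print(c,np.array(P['K'])[0],-T[:3,:3].T@T[:3,3])
    for n,z in(('doser',0),('doser_grip',.1),('doser_scale',.12),('collar',.12),('dock',0),('dock_seat',.01),('softener',0),('scoop_cup',0),('stain_jar',0),('scrub_brush',0)):
        for r in tip_of(c,n): print(c,n,np.round(r['at'],1),round(r['confidence'],2),np.round(ray(c,r['at'],z),3))
print(read_tcp_rot(),read_time_s())
E
```

```text
top [529.59794901   0.         317.62042698] [ 0.4456949  -0.00172569  1.26740846]
top doser [236.3 240.5] 0.7 [0.577 0.214 0.   ]
top doser_grip [229.9 236.4] 0.86 [0.576 0.211 0.1  ]
top doser_scale [223.3 224.8] 0.74 [0.599 0.222 0.12 ]
top collar [228.3 234.8] 0.7 [0.577 0.211 0.12 ]
top dock [412.9 279.8] 0.86 [ 0.479 -0.209  0.   ]
top dock [261.7 350.1] 0.66 [0.316 0.151 0.   ]
top dock_seat [261. 351.] 0.74 [0.315 0.152 0.01 ]
top dock_seat [415.4 280.8] 0.61 [ 0.477 -0.213  0.01 ]
top softener [324.4 166.3] 0.89 [ 0.757 -0.     0.   ]
top scoop_cup [152.6 218.5] 0.83 [0.632 0.418 0.   ]
top scoop_cup [414.4 280.9] 0.53 [ 0.477 -0.212  0.   ]
top stain_jar [484.4 214.2] 0.86 [ 0.636 -0.384  0.   ]
top stain_jar [223.6 223.4] 0.45 [0.618 0.245 0.   ]
top scrub_brush [486.4 321.3] 0.63 [ 0.38 -0.38  0.  ]
scene [574.17716395   0.         321.40017139] [ 1.51564794 -0.65390172  1.05112501]
scene doser [389.8 244.5] 0.59 [0.58  0.214 0.   ]
scene doser_grip [394.  213.5] 0.75 [0.571 0.226 0.1  ]
scene doser_scale [404.7 214.6] 0.84 [0.61  0.229 0.12 ]
scene collar [394.5 208.6] 0.62 [0.574 0.223 0.12 ]
scene collar [453.3 231.1] 0.29 [0.734 0.289 0.12 ]
scene dock [239.1 276.7] 0.73 [ 0.466 -0.209  0.   ]
scene dock_seat [235.6 277.5] 0.74 [ 0.474 -0.222  0.01 ]
scene dock_seat [392.5 206.2] 0.61 [0.449 0.329 0.01 ]
scene softener [363.2 312.8] 0.97 [ 0.752 -0.009  0.   ]
scene softener [165.5 279.6] 0.67 [ 0.371 -0.377  0.   ]
scene softener [204.4 345.7] 0.37 [ 0.634 -0.386  0.   ]
scene scoop_cup [454.8 230.2] 0.73 [0.633 0.417 0.   ]
scene stain_jar [203.8 346.7] 0.78 [ 0.636 -0.388  0.   ]
scene scrub_brush [164.1 280.2] 0.72 [ 0.371 -0.381  0.   ]
[9.82953366e-01 1.83855051e-01 2.22189875e-05 1.59495937e-05] 1.1
```

View pics/top0.png

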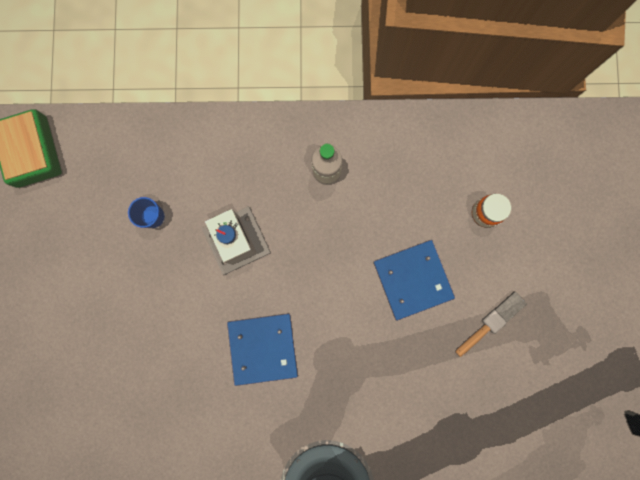

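View pics/scene0.png

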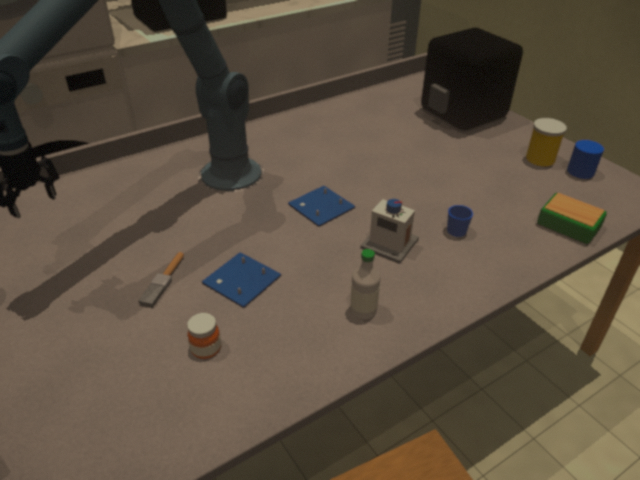

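```bash
python3 -c "
import cv2
t=cv2.imread('pics/top0.png')
a=cv2.resize(t[235:325,365:465],None,fx=4,fy=4,interpolation=cv2.INTER_CUBIC)
b=cv2.resize(t[190:280,185:285],None,fx=4,fy=4,interpolation=cv2.INTER_CUBIC)
cv2.imwrite('pics/crop1.png',cv2.hconcat([a,b]))"
```

```text
(no output)
```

View pics/crop1.png

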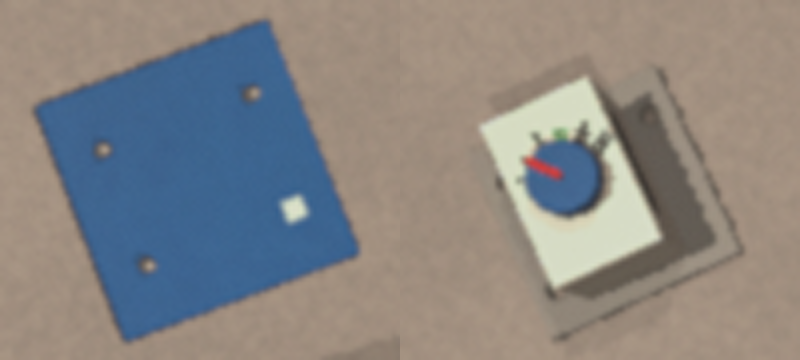

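The top view shows the two docks at about (414,280) and (262,350). The right-hand one is farther from the base, so it is the target, with a yaw of about 21°. The doser is at (228,235) with a yaw of about 24°, and its pointer is at dose 2. Next I'll refine these poses with silhouette fits.

```bash
cat > fit.py <<'E'
from h import *
from scipy.optimize import minimize
S=4
def box(p,hx,hy,z0,z1):
    c,s=np.cos(p[2]),np.sin(p[2])
    return [(p[0]+c*a-s*b,p[1]+s*a+c*b,z) for a in(-hx,hx) for b in(-hy,hy) for z in{z0,z1}]
def fit(cam,im,maskfn,p0,dims,zoom=60):
    c=np.round(proj(cam,[p0[0],p0[1],dims[3]])).astype(int)
    o=c-zoom
    cr=cv2.resize(im[o[1]:o[1]+2*zoom,o[0]:o[0]+2*zoom],None,fx=S,fy=S,interpolation=cv2.INTER_LINEAR)
    m=maskfn(cr.astype(int)).astype(np.uint8)
    m=cv2.morphologyEx(m,cv2.MORPH_OPEN,np.ones((5,5)))
    cs,_=cv2.findContours(m,cv2.RETR_EXTERNAL,cv2.CHAIN_APPROX_NONE)
    k=max(cs,key=cv2.contourArea); m=cv2.fillPoly(np.zeros_like(m),[cv2.convexHull(k)],1)
    def cost(p):
        q=np.array([proj(cam,X) for X in box(p,*dims)])
        q=(q-o+.5)*S-.5
        h=cv2.convexHull(q.astype(np.float32))
        r=cv2.fillConvexPoly(np.zeros_like(m),np.round(h*16).astype(np.int32),1,shift=4)
        return np.count_nonzero(r!=m)
    sx=np.array(p0)+np.vstack([np.zeros(3),np.diag([.012,.012,.08])])
    r=minimize(cost,p0,method='Nelder-Mead',options=dict(initial_simplex=sx,xatol=1e-5,fatol=.5))
    return r.x,r.fun/m.sum()
blue=lambda a:(a[...,2]>a[...,0]*1.5)&(a[...,2]>60)
white=lambda a:(a.min(-1)>165)
E
python3 - <<'E'
from fit import *
t=read_camera('top');s=read_camera('scene')
D=(.075,.075,0,.01)
for c,i in(('top',t),('scene',s)): print(c,fit(c,i,blue,[.477,-.21,.366],D))
print('doser top',fit('top',t,white,[.577,.211,.42],(.05,.033,.12,.12)))
print('scene',[np.round(proj('scene',X),1) for X in box([.577,.211,.42],.05,.033,.12,.12)])
gb=cv2.imread('pics/scene0.png')
cv2.imwrite('pics/crop2.png',cv2.resize(gb[185:270,345:435],None,fx=6,fy=6,interpolation=cv2.INTER_CUBIC))
E
```

```text
top (array([ 0.47974606, -0.20961127,  0.34061173]), np.float64(0.04597664475783294))
scene (array([ 0.47394156, -0.20546641,  0.36576798]), np.float64(0.13235893553834507))
doser top (array([0.57627711, 0.21356158, 0.4324761 ]), np.float64(0.0454093940683979))
scene [array([370. , 210.6]), array([381.3, 198.9]), array([403.1, 222.9]), array([413.8, 210.5])]
```

View pics/crop2.png

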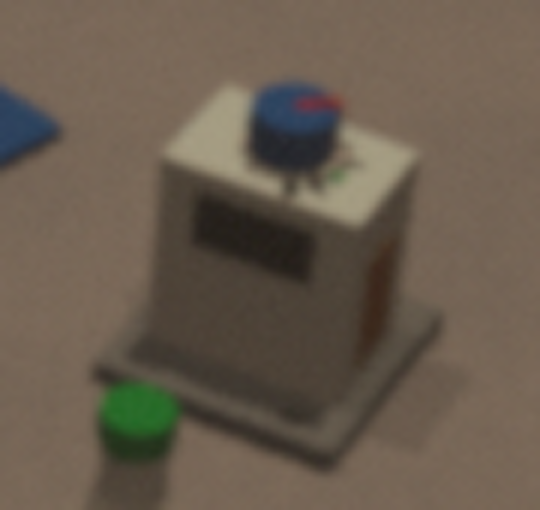

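The scene crop confirms dose 2 and the +x scale side, but the fits leave too large a residual. I'll check the masks.

```bash
python3 - <<'E'
import re
s=open('fit.py').read()
s=s.replace("    m=maskfn(cr","    cr=cv2.GaussianBlur(cr,(0,0),3)\n    m=maskfn(cr")
s=s.replace("    return r.x,r.fun/m.sum()","""    for _ in range(3):
        sx=r.x+np.vstack([np.zeros(3),np.diag([.006,-.006,.05])])
        r=minimize(cost,r.x,method='Nelder-Mead',options=dict(initial_simplex=sx,xatol=1e-5,fatol=.5))
    q=(np.array([proj(cam,X) for X in box(r.x,*dims)])-o+.5)*S-.5
    h=cv2.convexHull(q.astype(np.float32));v=cr[...,::-1].astype(np.uint8).copy()
    cv2.drawContours(v,cv2.findContours(m,0,1)[0],-1,(0,0,255),1);cv2.polylines(v,[h.astype(int)],True,(0,255,0),1)
    global vis;vis=v
    return np.round(r.x,4),round(r.fun/m.sum(),3),round(cv2.contourArea(h)/m.sum(),3)""")
open('fit.py','w').write(s)
E
python3 - <<'E'
import fit
from fit import *
t=read_camera('top');s=read_camera('scene')
D=(.075,.075,0,.01);V=[]
for c,i in(('top',t),('scene',s)): print(c,fit.fit(c,i,blue,[.477,-.21,.366],D,50));V.append(fit.vis)
print('doser top',fit.fit('top',t,white,[.577,.211,.42],(.05,.033,.12,.12),50));V.append(fit.vis)
w=lambda a:a.min(-1)>125
print('doser scene',fit.fit('scene',s,w,[.577,.211,.42],(.05,.033,.12,.12),50));V.append(fit.vis)
a=cv2.vconcat([cv2.hconcat(V[:2]),cv2.hconcat(V[2:])]);cv2.imwrite('pics/fit1.png',cv2.resize(a,(600,600)))
E
```

```text
Traceback (most recent call last):
AttributeError: 'function' object has no attribute 'fit'
```

```bash
python3 - <<'E'
import fit as F
from h import *
t=read_camera('top');s=read_camera('scene')
D=(.075,.075,0,.01);V=[]
for c,i in(('top',t),('scene',s)): print(c,F.fit(c,i,F.blue,[.477,-.21,.366],D,50));V.append(F.vis)
print('doser top',F.fit('top',t,F.white,[.577,.211,.42],(.05,.033,.12,.12),50));V.append(F.vis)
w=lambda a:a.min(-1)>125
print('doser scene',F.fit('scene',s,w,[.577,.211,.42],(.05,.033,.12,.12),50));V.append(F.vis)
a=cv2.vconcat([cv2.hconcat(V[:2]),cv2.hconcat(V[2:])]);cv2.imwrite('pics/fit1.png',cv2.resize(a,(600,600)))
E
```

```text
top (array([ 0.4801, -0.2097,  0.3431]), np.float64(0.057), np.float64(1.052))Traceback (most recent call last):
  File "<stdin>", line 5, in <module>
  File "fit.py", line 23, in fit
    r=minimize(cost,p0,method='Nelder-Mead',options=dict(initial_simplex=sx,xatol=1e-5,fatol=.5))
    res = _minimize_neldermead(fun, x0, args, callback, bounds=bounds,
                               **options)
    fxcc = func(xcc)
    fx = function(np.copy(x), *(wrapper_args + args))
  File "fit.py", line 17, in cost
    q=np.array([proj(cam,X) for X in box(p,*dims)])
                ~~~~^^^^^^^
  File "h.py", line 10, in proj
    P=camera_params(cam);K=np.array(P['K']);T=np.array(P['camera_from_world'])
ValueError: time passes only in moves, steps and waits
```

```bash
sed -i '1a import functools\n_cp=camera_params\ncamera_params=functools.lru_cache(None)(_cp)' h.py
sed -i '2s/.*/import numpy as np, cv2, functools/;' h.py; sed -n 1,6p h.py
sed -i "s/^import numpy.*/import numpy as np, cv2, functools/; s/^blue=.*/blue=lambda a:a[...,2]-a[...,0]>D0/; 1a D0=30" fit.py h.py; sed -i '/^D0/d' h.py
cat > m.py <<'E'
import fit as F
from h import *
t=read_camera('top');s=read_camera('scene')
D=(.075,.075,0,.01);V=[]
for c,i,px in(('top',t,(414,280)),('scene',s,(242,278))):
    print(c,'centre',i[px[1],px[0]],'bg',i[px[1]+45,px[0]+45])
    print(F.fit(c,i,F.blue,[.477,-.21,.366],D,50));V.append(F.vis)
print('doser top',F.fit('top',t,lambda a:a.min(-1)>155,[.577,.211,.42],(.05,.033,.12,.12),50));V.append(F.vis)
print('doser scene',F.fit('scene',s,lambda a:a.min(-1)>125,[.577,.211,.42],(.05,.033,.12,.12),50));V.append(F.vis)
a=cv2.vconcat([cv2.hconcat(V[:2]),cv2.hconcat(V[2:])]);cv2.imwrite('pics/fit1.png',cv2.resize(a,(600,600)))
print(read_time_s())
E
python3 m.py
```

```text
from bench import *
import numpy as np, cv2, functools
_cp=camera_params
camera_params=functools.lru_cache(None)(_cp)
import numpy as np, cv2
def save(cam,fn):
top centre [ 60 100 143] bg [140 125 112]
(array([ 0.4807, -0.2104,  0.3548]), np.float64(0.038), np.float64(1.032))
scene centre [45 68 97] bg [120 102  88]
(array([ 0.4713, -0.2049,  0.3626]), np.float64(0.163), np.float64(1.156))
doser top (array([0.5763, 0.2142, 0.4331]), np.float64(0.03), np.float64(1.02))
doser scene (array([0.5115, 0.1838, 0.611 ]), np.float64(6.832), np.float64(7.684))
1.5
```

View pics/fit1.png

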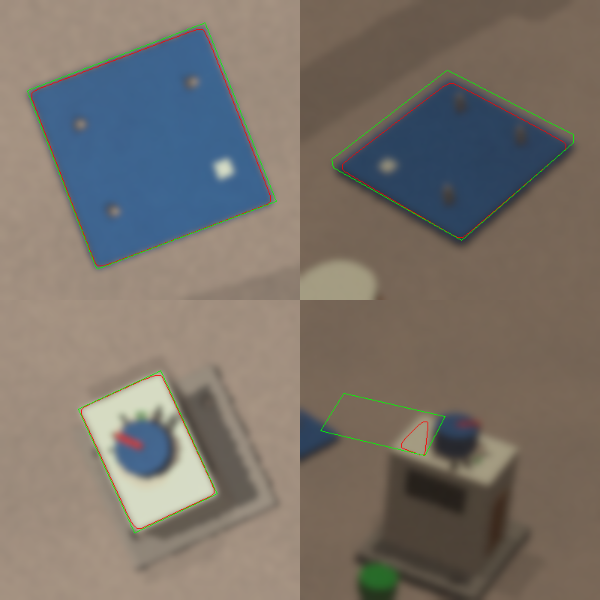

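```bash
cat > m2.py <<'E'
import fit as F
from h import *
t=read_camera('top');s=read_camera('scene')
for th in(20,35):
  F.D0=th
  for D in((.075,.075,0,.01),(.075,.075,.01,.01)): print('top',F.fit('top',t,F.blue,[.477,-.21,.366],D,50))
for th in(8,15):
  F.D0=th; print('scene',F.fit('scene',s,F.blue,[.477,-.21,.366],(.075,.075,.01,.01),45))
c=np.array([(230,85),(162,155),(362,225),(418,155)])
W=np.array([ray('scene',(p+.5)/6-.5+np.array([345,185]),.12)[:2] for p in c]);
print(W.mean(0),[np.linalg.norm(W[i]-W[i-1]).round(3) for i in range(4)], np.arctan2(*(W[2]-W[1])[::-1]),np.arctan2(*(W[3]-W[0])[::-1]))
print(read_qpos())
for yaw in(.433,.356):
  for k in(0,1):
    from scipy.spatial.transform import Rotation as R
    q=(R.from_euler('z',yaw+k*np.pi)*R.from_euler('x',np.pi)).as_quat()
    for p in([.576,.213,.26],[.48,-.21,.26]): print(yaw,k,p[0],np.round(inverse_kinematics(p,q),2))
E
python3 m2.py
```

```text
top (array([ 0.4798, -0.2097,  0.3534]), np.float64(0.022), np.float64(1.017))
top (array([ 0.4797, -0.2095,  0.3514]), np.float64(0.015), np.float64(1.01))
top (array([ 0.4798, -0.2095,  0.366 ]), np.float64(0.046), np.float64(1.04))
top (array([ 0.48  , -0.2095,  0.3624]), np.float64(0.038), np.float64(1.033))
scene (array([ 0.483 , -0.2097,  0.353 ]), np.float64(0.011), np.float64(0.983))
scene (array([ 0.4826, -0.2094,  0.3487]), np.float64(0.014), np.float64(1.008))
[0.57791435 0.21498044] [np.float64(0.097), np.float64(0.066), np.float64(0.099), np.float64(0.061)] 0.4470552263406642 0.4003851566337418
[ 1.10320006  0.38292458  0.04389666  1.59788265 -0.01790952  1.161211
 -0.04993142]
0.433 0 0.576 [ 0.31  0.44 -0.95  1.6   0.36  1.3  -1.83]
0.433 0 0.48 [ 0.55  0.11 -0.23  1.83  0.03  1.2  -0.83]
0.433 1 0.576 [ 0.47  0.58 -1.24  1.59  0.55  1.38  1.17]
0.433 1 0.48 [ 1.4   0.31 -1.23  1.8   0.31  1.25  2.09]
0.356 0 0.576 [ 0.31  0.43 -0.94  1.6   0.36  1.3  -1.91]
0.356 0 0.48 [ 0.54  0.11 -0.22  1.83  0.03  1.2  -0.9 ]
0.356 1 0.576 [ 0.35  0.46 -1.01  1.59  0.4   1.31  1.21]
0.356 1 0.48 [ 0.87  0.14 -0.58  1.82  0.08  1.21  2.19]
```

```bash
cat >> h.py <<'E'
from scipy.spatial.transform import Rotation as R
def Q(yaw): return (R.from_euler('z',yaw)*R.from_euler('x',np.pi)).as_quat()
E
python3 - <<'E'
from h import *
x,y,a=.577,.214,.430
print(read_ft_force())
move_gripper(.085)
move_ptp([x,y,.27],Q(a)); print(read_time_s(),read_ft_force())
movel([x,y,.16],speed=.15);movel([x,y,.1015],speed=.05); print(read_ft_force(),read_ft_torque())
move_gripper(.05,50); print(read_finger_gap(),read_grasp_force(),read_ft_force(),read_time_s())
movel([x,y,.171],speed=.1); print(read_eef_pos(),read_finger_gap(),read_ft_force(),read_ft_torque(),read_time_s())
E
```

```text
[-1.18482582  0.46593263  0.12609691]
4.9333 [0.68401952 0.03330248 0.21897807]
[0.3410721  0.05915323 0.53719614] [-0.01419528 -0.04894928 -0.01481568]
0.049966262419443734 0.0 [-0.0321835  -0.47853255  0.97990973] 7.575
[0.5766532  0.21358481 0.17055993] 0.05004200496473062 [ 0.1512523   0.02216783 -1.22351474] [-0.04619949 -0.00459491  0.03444373] 8.4167
```

```bash
python3 - <<'E'
from h import *
print(R.from_quat(read_tcp_rot()).as_matrix().round(3),Q(.43))
t=save('top','t1.png');s=save('scene','s1.png')
a=cv2.imread('pics/t1.png')[170:320,150:310];b=cv2.imread('pics/s1.png')[100:280,310:480]
f=lambda i:cv2.resize(i,(400,400),interpolation=cv2.INTER_CUBIC)
cv2.imwrite('pics/c3.png',cv2.hconcat([f(a),f(b)]))
E
```

```text
[[ 0.909  0.417 -0.001]
 [ 0.417 -0.909 -0.001]
 [-0.001  0.    -1.   ]] [9.76976394e-01 2.13347428e-01 1.30637623e-17 5.98225507e-17]
```

View pics/c3.png

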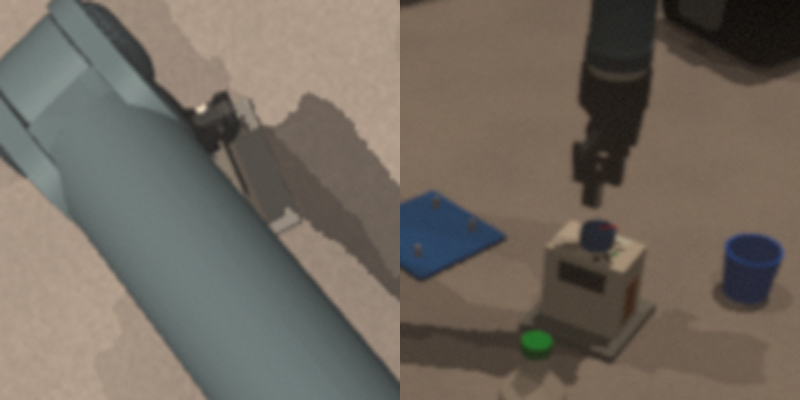

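```bash
python3 - <<'E'
from h import *
p=read_eef_pos();M=R.from_quat(read_tcp_rot()).as_matrix()
print(p,read_finger_gap(),read_time_s())
for s in(-1,0,1):
  for d in(0,.019):
    X=p+M@np.array([0,s*.025,d]); u=proj('scene',X); print(s,d,X.round(3),u.round(1),'crop',((u-[310,100])/[.425,.45]+[400,0]).round())
for n in('doser','doser_grip','collar'):
  for r in tip_of('scene',n)[:1]: print(n,r)
x,y,a=.577,.214,.43
# go back down, stepwise, no closing beyond contact
move_gripper(.085); movel([.577,.214,.1015],speed=.08)
print(read_eef_pos(),read_ft_force(),read_time_s())
s=save('scene','s2.png');
cv2.imwrite('pics/c4.png',cv2.resize(cv2.imread('pics/s2.png')[130:280,310:480],None,fx=4,fy=4,interpolation=cv2.INTER_CUBIC))
E
```

```text
[0.57631817 0.21346498 0.16993422] 0.05039594127856498 8.5167
-1 0 [0.566 0.236 0.17 ] [398.2 190.6] crop [608. 201.]
-1 0.019 [0.566 0.236 0.151] [397.6 196.4] crop [606. 214.]
0 0 [0.576 0.213 0.17 ] [394.1 195.1] crop [598. 211.]
0 0.019 [0.576 0.213 0.151] [393.5 200.9] crop [596. 224.]
1 0 [0.587 0.191 0.17 ] [389.9 199.7] crop [588. 222.]
1 0.019 [0.587 0.191 0.151] [389.3 205.5] crop [587. 234.]
doser {'at': [390.1, 245.5], 'confidence': 0.76}
doser_grip {'at': [392.8, 215.5], 'confidence': 0.95}
collar {'at': [394.6, 206.8], 'confidence': 0.48}
[0.57749956 0.21442635 0.1021166 ] [ 0.2387714   0.92007235 -0.54507416] 10.125
```

View pics/c4.png

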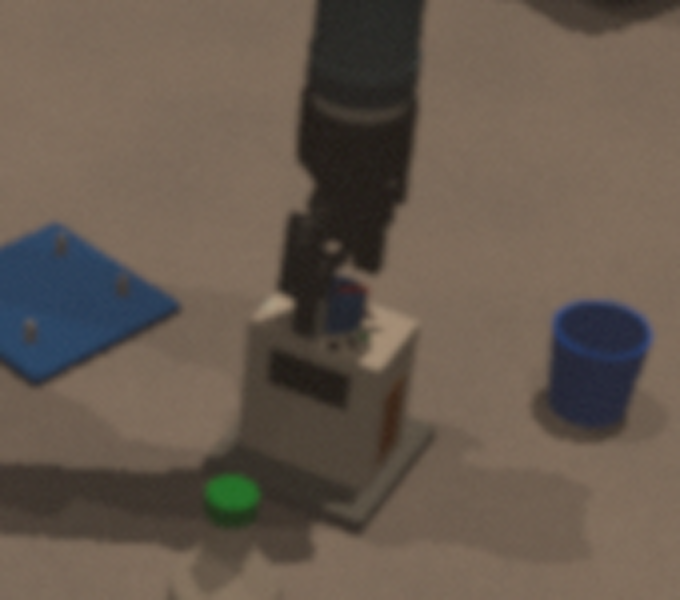

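```bash
python3 - <<'E'
from h import *
p=read_eef_pos();M=R.from_quat(read_tcp_rot()).as_matrix();print(p,read_time_s(),read_finger_gap())
for s in(-1,1):
  X=p+M@np.array([0,s*.046,.006]);print('tip',X.round(3),proj('scene',X).round(1),proj('top',X).round(1))
print('start tips',[proj('scene',[.235+a*.36*.046*0,-.606+a*.046,.198]).round(1) for a in(-1,1)])
t=save('top','t2.png')
cv2.imwrite('pics/c5.png',cv2.resize(cv2.imread('pics/t2.png')[170:290,160:300],None,fx=5,fy=5,interpolation=cv2.INTER_CUBIC))
E
```

```text
[0.57759652 0.21443774 0.10230085] 10.175 0.08482752217792394
tip [0.558 0.256 0.096] [399.6 208.8] [209.9 244.4]
tip [0.597 0.173 0.096] [384.7 225.9] [247.4 227. ]
start tips [array([ 20. , 229.1]), array([ 60. , 216.5])]
```

View pics/c5.png

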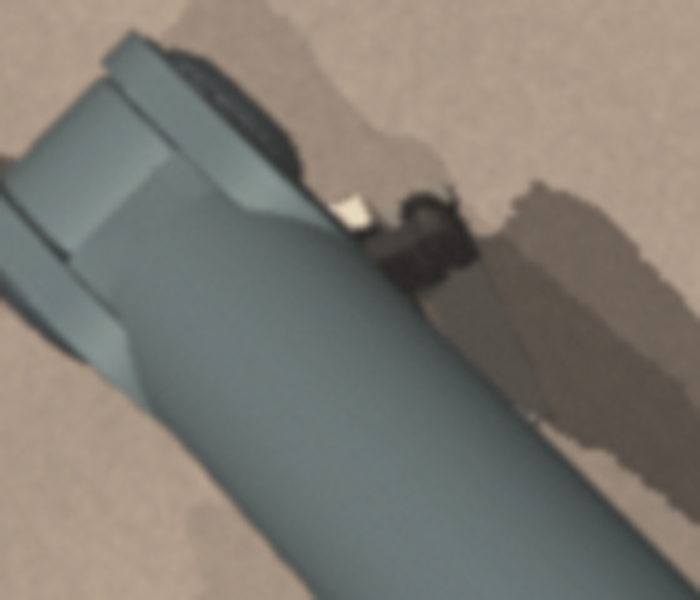

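The fingers in the picture stand about 40 mm higher than the reported TCP. The same shift shows in the start picture, and laterally they agree. That also explains the empty grasp. I'll descend in guarded steps and check with the camera.

```bash
python3 - <<'E'
from h import *
f0=read_ft_force()
for z in(.092,.082,.072,):
    movel([.577,.214,z],speed=.05); f=read_ft_force()-f0; print(z,read_eef_pos().round(4),f.round(2))
    if np.linalg.norm(f)>5: break
print(read_time_s())
save('scene','s3.png');
cv2.imwrite('pics/c6.png',cv2.resize(cv2.imread('pics/s3.png')[160:270,350:450],None,fx=5,fy=5,interpolation=cv2.INTER_CUBIC))
p=read_eef_pos();M=R.from_quat(read_tcp_rot()).as_matrix()
for dz in(0,.03,.04,.05):
    X=p+M@np.array([0,.046,.006])+[0,0,dz];print(dz,((proj('scene',X)-[350,160]+.5)*5-.5).round(0))
E
```

```text
0.092 [0.5766 0.2136 0.0914] [-0.41  0.23 -0.82]
0.082 [0.5765 0.2138 0.0813] [ 1.49 -0.06 -1.35]
0.072 [0.5766 0.2137 0.0714] [ 0.87  0.12 -0.2 ]
11.2667
0 [169. 375.]
0.03 [174. 332.]
0.04 [175. 317.]
0.05 [177. 302.]
```

View pics/c6.png

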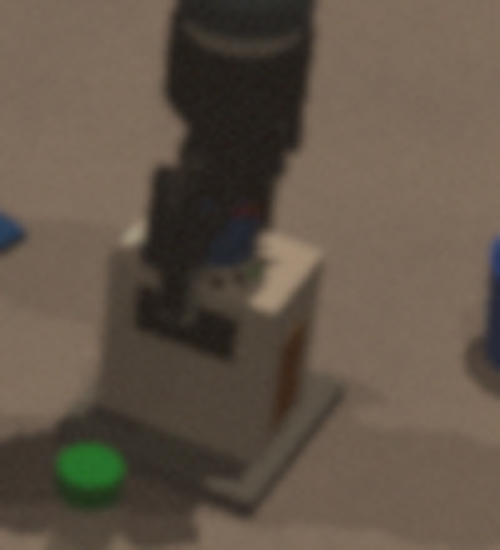

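```bash
python3 - <<'E'
from h import *
f0=read_ft_force()
movel([.577,.214,.064],speed=.03); print((read_ft_force()-f0).round(2))
move_gripper(.06,60); g=read_finger_gap(); print(g,read_grasp_force(),(read_ft_force()-f0).round(2))
if g>.063:
    z=read_eef_pos()[2]
    movel([.577,.214,z+.06],speed=.08); pause(.2)
    print(z,read_eef_pos(),read_finger_gap(),read_grasp_force(),(read_ft_force()-f0).round(2),read_ft_torque().round(2),read_time_s())
E
```

```text
[ 0.08 -0.68  0.65]
0.06509219141762905 69.34739112854004 [-0.59 -0.23  1.47]
0.06446401395423802 [0.57647453 0.21370318 0.123659  ] 0.06487626375362292 68.46583485603333 [ 0.18 -0.25 -6.21] [-0.02 -0.02 -0.02] 13.1583
```

```bash
cat > place.py <<'E'
from h import *
ZG=.06446
def descend(x,y,a,z0,z1=ZG+.0100,step=.002,lim=12):
    movel([x,y,z0],Q(a),speed=.1); pause(.1); f0=read_ft_force(); z=z0
    while z>z1+1e-6:
        z=max(z-step,z1); movel([x,y,z],Q(a),speed=.04); f=read_ft_force()-f0
        if f[2]>lim: break
    p=read_eef_pos(); print(np.round([x,y,z],4),'act',p.round(4),'base z',round(p[2]-ZG,4),'f',f.round(1),'tq',read_ft_torque().round(2),'t',read_time_s())
    return p[2]-ZG
E
python3 - <<'E'
from place import *
x,y,a=.481,-.2102,.352
move_ptp([.481,-.2102,ZG+.06],Q(a)); print(read_time_s(),read_finger_gap(),read_eef_pos(),read_ft_torque().round(2))
descend(x,y,a,ZG+.034)
save('scene','s4.png');save('top','t4.png')
E
```

```text
14.7583 0.06500422280496519 [ 0.48231149 -0.20816713  0.12491492] [ 0.03 -0.    0.02]
[ 0.481  -0.2102  0.0745] act [ 0.4811 -0.2103  0.0744] base z 0.01 f [-0.2 -0.6  0.8] tq [ 0.04 -0.07  0.03] t 18.2667
```

```bash
python3 - <<'E'
from place import *
x,y,a=.481,-.2102,.352
descend(x,y,a,ZG+.010,ZG+.004,.001,6)
save('scene','s5.png');t=save('top','t5.png')
A=cv2.imread('pics/s5.png')[200:320,180:300];B=cv2.imread('pics/t5.png')[220:340,350:470]
f=lambda i:cv2.resize(i,(400,400),interpolation=cv2.INTER_CUBIC)
cv2.imwrite('pics/c7.png',cv2.hconcat([f(A),f(B)]))
for n in('doser','doser_grip','dock_seat'):
  for c in('scene','top'):
    for r in tip_of(c,n)[:2]: print(c,n,np.round(r['at'],1),r['confidence'],ray(c,r['at'],.11 if 'grip' in n else .01).round(3))
E
```

```text
[ 0.481  -0.2102  0.0735] act [ 0.4809 -0.2102  0.0744] base z 0.0099 f [-4.4  0.2 11.3] tq [0.44 0.92 0.1 ] t 18.9667
scene doser [243.1 276.7] 0.63 [ 0.482 -0.204  0.01 ]
scene doser [245.9 250.2] 0.54 [ 0.39  -0.147  0.01 ]
top doser [410.7 283.2] 0.86 [ 0.471 -0.202  0.01 ]
scene doser_grip [239.4 247.3] 0.92 [ 0.479 -0.204  0.11 ]
top doser_grip [421.7 276.8] 0.88 [ 0.483 -0.21   0.11 ]
scene dock_seat [319.9 201. ] 0.58 [0.306 0.156 0.01 ]
top dock_seat [262.7 349.6] 0.79 [0.318 0.148 0.01 ]
```

View pics/c7.png

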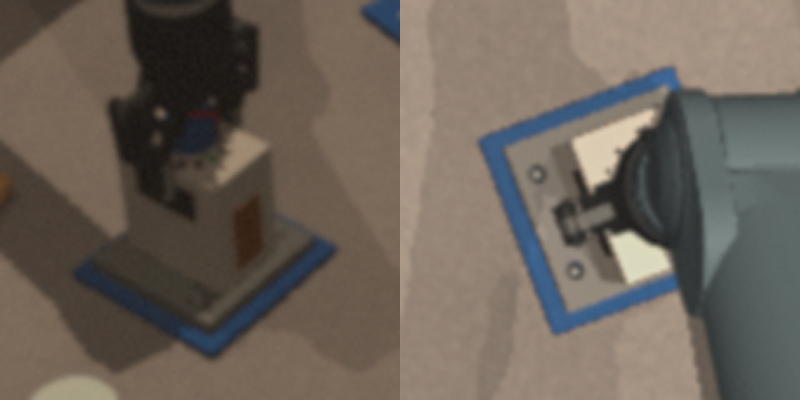

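The doser is seated: plate contact comes at exactly +10 mm, the studs show in the holes, and the blue border is even all round. I'll release it, find the body top by touch, then turn the dial.

```bash
python3 - <<'E'
from place import *
x,y,a=.481,-.2102,.352
movel([x,y,ZG+.010],Q(a),speed=.03)
move_gripper(.085,30); pause(.4); print(read_finger_gap(),read_ft_force().round(2),read_time_s())
movel([x,y,ZG+.085],Q(a),speed=.12)
move_gripper(.050)
z=ZG+.063; movel([x,y,z],speed=.1); pause(.1); f0=read_ft_force()
for i in range(20):
    z-=.002; movel([x,y,z],Q(a),speed=.05); f=read_ft_force()-f0
    if f[2]>2.5: break
print('touch',z-ZG,read_eef_pos()-[0,0,ZG],f.round(2),read_time_s())
movel([x,y,z+.006],Q(a),speed=.05)
save('top','t6.png')
E
```

```text
0.08507941098978235 [0.24 0.03 0.07] 20.3583
touch 0.040999999999999995 [ 0.4814162  -0.2103176   0.04196501] [-1.71  0.37  5.24] 24.7917
```

```bash
python3 - <<'E'
from place import *
x,y,a=.481,-.2102,.352
z=ZG+.047
f0=read_ft_force()
move_gripper(.035,35); print(read_finger_gap(),read_grasp_force(),(read_ft_force()-f0).round(2),read_ft_torque().round(3))
for d in(.3,.6,.8975):
    move_ptp([x,y,z],Q(a-d)); print(d,read_eef_pos().round(4),(read_ft_force()-f0).round(2),read_ft_torque().round(3),read_finger_gap(),read_time_s())
M=R.from_quat(read_tcp_rot()).as_matrix();print(np.arctan2(M[1,0],M[0,0]))
move_gripper(.06); pause(.2); movel([x,y,ZG+.12],Q(a-.8975),speed=.15)
move_j(np.array(read_qpos())+[.9,0,0,0,0,0,0]); print(read_eef_pos(),read_time_s())
i=save('top','t7.png')
# pointer analysis
c=proj('top',[x,y,.156])
r=i.astype(int);m=(r[...,0]-np.maximum(r[...,1],r[...,2])>50);v,u=np.nonzero(m)
k=np.hypot(u-c[0],v-c[1])<14; print(c,u[k].mean(),v[k].mean(),k.sum())
P=np.array([ray('top',(a_,b_),.156)[:2] for a_,b_ in zip(u[k],v[k])])-[x,y]
print('ptr world',P.mean(0),np.degrees(np.arctan2(P.mean(0)[1],P.mean(0)[0])-a),'want -12.9')
import fit as F
print(F.fit('top',i,lambda q:q.min(-1)>150,[x,y,a],(.05,.033,.13,.13),50))
E
```

```text
0.038932939143446296 35.29421925544739 [-0.89 -0.12  2.17] [-0.084  0.147  0.009]
0.3 [ 0.481  -0.2104  0.1115] [0.21 0.17 1.28] [-0.117  0.101 -0.035] 0.03884221860735391 25.7167
0.6 [ 0.481  -0.2103  0.1115] [-0.13 -0.16  1.68] [-0.083  0.144  0.122] 0.03917061202908566 26.0833
0.8975 [ 0.481  -0.2103  0.1115] [-1.22 -0.63  2.35] [-0.113  0.115  0.001] 0.039099987966992406 26.45
-0.540101816191253
[ 0.1359188  -0.50633851  0.18402844] 29.3
[425.68631613 276.87135721] 425.0 271.5 22
ptr world [0.01122981 0.00114715] -14.335453634639563 want -12.9
(array([ 0.481 , -0.2111,  0.3487]), np.float64(0.016), np.float64(1.0))
```

```bash
python3 -c "
from bench import *
print(read_ft_force(),sign_off())"
```

```text
the job is handed in; nothing more can be done
[0.90075732 0.12692199 0.0223589 ] None
```

The job is handed in: the doser is seated on the far dock over all three studs and released, and the dial has been turned to dose 4 (pointer measured at about -14° against -12.9°), though the sign-off gave no verdict back.

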